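Move two hammers from the hammer stand to the tool block

ROBOT

A 7-joint arm with a two-finger parallel gripper is mounted at the origin on the work surface. World frame = base frame: x ahead of the robot, y to its left, z up, the work surface at z = 0. Lengths are in mm, angles in rad, forces in N, time in s.
With the tool pointing down it reaches from about 400 to 850 mm from the base axis. Payload 4.5 kg.
Tool frame: the origin (TCP) lies on the centre line of the jaws, within the pads' length; the fingertips stand manip.nose_length ahead of it and the grasp point (between the pads) lies 6 mm ahead of it (manip.nose_length is the distance from the TCP to the fingertips, in mm); z points along the fingers, y is the line along which they close (so a half turn about z gives the same grasp; the last joint's range is limited). The gripper opens to 85 mm and grips with 20 to 120 N. Pads are 22 mm wide; open, the fingers measure 114 mm over their backs; the gripper's body (76 mm by 85 mm) begins 54 mm behind the grasp point. The pads swing forward as they close: fully open they stand 13 mm farther back than shut.
Start: joints at [1.357, 0.689, -0.195, 1.565, 0.157, 0.902, -0.215], TCP at [153.322, -605.924, 256.317] pointing down, gripper open.
Joint ranges: [-3.01, 3.01], [-0.46, 2.08], [-1.47, 1.51], [0.13, 2.56], [-1, 4.14], [0.04, 2.09], [-2.66, 2.66]. Speed limits (rad/s): [2.57, 2.57, 3.14, 3.14, 3.14, 3.14, 3.14].

INTERFACE

Orientations are given as a 3x3 rotation matrix whose columns are the frame's x, y, z axes.
In Python, from bench import manip gives the robot as it stands.
- The arm moves only by the shell command python3 -m pendant 'ROWS' [OPENING] [FORCE]. ROWS is JSON, a list that holds one entry, the list of rows, each a list of 6 numbers: the shift along the world's x, y, z in units of 150 mm (1.0 is 150 mm), then the turn, a rotation vector about the world's x, y, z in units of pi/2 rad (1.0 is pi/2 rad). In form: [[[tx, ty, tz, wx, wy, wz], ...]]. A call has 1 to 12 rows; each row shifts and turns the commanded pose from where the row before left it; what a row does not reach is not made up. A row lasts 1/12 s, in which the tool goes at most 41.7 mm and 7.16 degrees, less where a joint would pass 70% of its speed; a pose out of reach is approached as far as the arm can. A call with a number of a shift or a turn outside -1 to 1 is refused whole. A call with a gripper value outside its range is refused whole. OPENING is the opening, from 0 (shut) to 1 (fully open), set as the call begins (- or left out, the last holds). The fingers move at their own pace and stop on an object; FORCE is the grip in N (left out, the last holds). Time passes only in rows, so rows that do not move let the fingers close. It gives the time, the measured TCP pose, the force, the opening and the grip force at its end, in the units of the state.
- manip.sense(): the state, without advancing time (a new reading comes with each control period).
- manip.capture(name): name is "side" or "top" or "wrist"; returns a dict with "pixels" (400x640x3 uint8, red, green, blue), "depth" (400x640 float32, mm along the optical axis (not along the pixel's ray), 0 where there is no reading), "camera_matrix" (3x3 intrinsics, pixels), "xyz" and "rotation" of the camera in the world; the wrist camera has in their place "hand_eye" (4x4, takes a point from camera to tool coordinates, whose origin is the TCP and whose axes are the flange's). Camera axes: x right, y up, looking along -z (the intrinsics and any distortion apply to the point x, -y, -z); pixel columns grow to the right and rows downward; lengths in mm; the calibration is good to about 2 mm. A picture is of the moment at which its call begins: read the wrist's pose just before it.
- manip.sign_off(): hands the job in; it is judged then, once.
The state is a dict: "t": time; "qpos": joint angles; "dq": joint speeds; "tau": joint torques, N m; "tcp_pos": TCP position; "eef_rot": TCP orientation; "contact_force": force on the tool from outside, world axes, zero at the start; "wrist_torque": the same for the moment, N m; "finger_gap": finger opening in mm; "grip_force": force on a finger pad.
Only numpy, scipy, OpenCV 4.12 (cv2) and the standard library are available. Lean on these libraries where they do the work, as an engineer would, in place of code of your own. Each camera call takes 0.05 s, during which the arm holds its last target. There are 200 camera calls.

TASK

Lift the brass hammer and the red mallet up off their forks on the hammer stand and stand each one, handle down, in its own hole of the wooden tool block: the brass hammer in the narrow end hole, the thicker-handled mallet in the wide end hole, fully home, then let go. Do not let either of them fall over. Leave the steel hammer hanging where it is, the mandrel in the middle hole, and everything else on the bench undisturbed.

Things in the scene. Friction and masses are not known exactly. Their poses are not given: they have to be found in the camera images.
- brass_hammer: Hammer with a yellow brass head, 155 mm tall, about 260 g. Origin: centre of the handle's foot; z up the handle, head along y. Wooden handle 125 mm long, 18 across; on it the head, its middle 28 (x) by 46 (y) by 30 mm, z = 125 to 155, with 25 mm round faces at both ends; head 84 mm long. Hangs by the head on a fork, handle between the prongs.
- mallet: Mallet with a red plastic head, 163 mm tall, about 240 g. Origin: centre of the handle's foot; z up the handle, head along y. Wooden handle 125 mm long, 26 across; on it the head, its middle 38 (x) by 48 (y) by 38 mm, z = 125 to 163, with 35 mm round faces at both ends; head 92 mm long. Hangs by the head on a fork, handle between the prongs.
- steel_hammer: Hammer with a grey steel head with one flat face and one ball end, 153 mm tall; stays hanging. Origin: centre of the handle's foot; z up the handle, head along y. Wooden handle 125 mm long, 18 across; on it the head, its middle 26 (x) by 46 (y) by 28 mm, z = 125 to 153, with 24 mm faces; head 86 mm long. Hangs by the head on a fork, handle between the prongs.
- stand: Fixed dark wooden stand, origin on the table. Base x -30 to 90, y +-180, 12 mm high; uprights at y +-168; beam x 44 to 68, top at z 155. Forks at y = 110, 0, -110, pointing to -x, open in front and above: two 8 mm steel prongs with 32 mm between them, from the beam to x = -48, tops at z 155, ends turned up to z 165 mm.
- fork0 (a point): Stand's fork at y = +110 mm: point midway between the prongs, at the height of their tops, x = 0 of the stand (hammers hang within about 10 mm of this in x)
- fork1 (a point): The same for the middle fork
- fork2 (a point): The same for the fork at y = -110 mm
- block: Fixed light wooden tool block 90 (x) by 250 (y) by 60 mm high, origin at the centre of its underside, with three upright round holes 50 mm deep in a row along its y
- block_hole0 (a point): Centre of the mouth of the narrow end hole (22 mm across, 50 mm deep), at the block's y = +85 mm, 60 mm above the table; z up
- block_hole2 (a point): Centre of the mouth of the wide end hole (31 mm across, 50 mm deep), at the block's y = -85 mm, 60 mm above the table; z up
- mandrel: Tapered steel ring mandrel 130 mm long, 24 mm across at the foot, standing in the block's middle hole (top about 140 mm above the table). Origin at its foot
- beaker: Glass beaker 68 mm across and 90 mm high on the table in front of the stand, origin under its centre
- bottle: White plastic bottle with green cap, 54 mm across, 165 mm high, origin under its centre
- anvil: Dark steel bench block 70 by 70 by 30 mm behind the tool block, origin under its centre
- jar: Amber jar with black lid, 60 mm across, 70 mm high, behind the tool block, origin under its centre
- solder_board: White ceramic soldering board 70 (x) by 100 (y) by 32 mm high in front of the tool block, origin under its centre
Mind the look-alikes: they are no part of the job. Of the things that look like the mallet, the largest one is meant.

How it is judged (in metres and radians):
At the end, for the whole second after the job is handed in: Brass hammer in the narrow end hole, mallet in the wide one: foot within 8 mm of the hole axis and 44 mm or more below its mouth, tilt under 0.16 rad, at rest. Steel hammer, mandrel, beaker, bottle, bench block, jar and soldering board within 30 mm of their starts (horizontal distance between brass_hammer and block_hole0 below 0.008 m and z of brass_hammer in the frame of block_hole0 below -0.044 m and angle between each of brass_hammer, mallet's own z axis and vertical below 0.16 rad and linear speed of each of brass_hammer, mallet below 0.02 m/s and angular speed of each of brass_hammer, mallet below 0.15 rad/s and horizontal distance between mallet and block_hole2 below 0.008 m and z of mallet in the frame of block_hole2 below -0.044 m and distance of each of steel_hammer, mandrel, beaker, bottle, anvil, jar, solder_board from where it was at the start of the episode below 0.03 m); the robot touches nothing.
It fails at once if the brass hammer or the mallet falls over (leans more than 0.9 rad) (angle between any of brass_hammer, mallet's own z axis and vertical above 0.9 rad).
It fails at once if the steel hammer, mandrel, beaker, bottle, bench block, jar or soldering board is moved more than 30 mm or tipped more than 0.5 rad (distance of any of steel_hammer, mandrel, beaker, bottle, anvil, jar, solder_board from where it was at the start of the episode above 0.03 m or angle between any of steel_hammer, mandrel, beaker, bottle, anvil, jar, solder_board's own z axis and vertical above 0.5 rad).
It also fails if it takes over 64 s, if anything falls off the work surface, if the arm or the gripper's body presses on something with over 40 N, if the wrist force passes 120 N, or if a joint passes its speed limit or range.

## Working session

There is one attempt and no reset: what is moved stays moved. The work goes in short steps, Python scripts to look and compute and a shell command to move; the robot and the scene stay as the last step left them, time stands still between calls to the robot, and variables do not carry over. Pictures are saved under pics/ and viewed, at most 10 in all, crops included, and the job is handed in when it is done.

```bash
ls; mkdir -p pics; cat > h.py <<'E'
import numpy as np, cv2, pickle
from bench import manip
def grab(n,tag):
    s=manip.sense(); c=manip.capture(n); c['state']=s
    pickle.dump(c,open(f'pics/{tag}.pkl','wb')); cv2.imwrite(f'pics/{tag}.png',c['pixels'][:,:,::-1]); return c
def load(tag): return pickle.load(open(f'pics/{tag}.pkl','rb'))
def cam(c):
    if 'hand_eye' in c:
        H=np.array(c['hand_eye']);R=np.array(c['state']['eef_rot']);p=np.array(c['state']['tcp_pos'])
        return R@H[:3,:3], R@H[:3,3]+p
    return np.array(c['rotation']),np.array(c['xyz'])
def ray(c,u,v):
    K=np.array(c['camera_matrix']);R,p=cam(c)
    d=np.stack([(np.asarray(u)-K[0,2])/K[0,0],-(np.asarray(v)-K[1,2])/K[1,1],-np.ones(np.shape(u))],-1)
    return p,d@R.T
def onz(c,u,v,z):
    p,d=ray(c,u,v); return p+d*((z-p[2])/d[...,2])[...,None]
def cloud(c):
    v,u=np.mgrid[:400,:640]; p,d=ray(c,u,v); return p+d*c['depth'][...,None]
E
python3 - <<'E'
from h import *
for n in('top','side'):
    c=grab(n,n+'0'); print(n,[ (k,np.round(v,3).tolist()) for k,v in c.items() if k in('camera_matrix','xyz','rotation','distortion')],c.keys())
c=grab('wrist','wrist0');print(c['hand_eye'])
a=np.vstack([load('top0')['pixels'],load('side0')['pixels']])
cv2.imwrite('pics/both.png',cv2.resize(a[:,:,::-1],(480,600)))
print(manip.sense(),manip.nose_length)
E
```

```text
pics
top [('camera_matrix', [[398.824, 0.0, 317.962], [0.0, 398.824, 195.881], [0.0, 0.0, 1.0]]), ('xyz', [398.676, -28.649, 1096.377]), ('rotation', [[-0.004, 0.987, -0.159], [-1.0, -0.005, -0.003], [-0.004, 0.159, 0.987]])] dict_keys(['pixels', 'depth', 'camera_matrix', 'xyz', 'rotation', 'state'])
side [('camera_matrix', [[403.781, 0.0, 314.907], [0.0, 403.781, 207.865], [0.0, 0.0, 1.0]]), ('xyz', [493.763, 870.416, 657.684]), ('rotation', [[-0.996, 0.057, -0.065], [-0.085, -0.492, 0.866], [0.018, 0.868, 0.495]])] dict_keys(['pixels', 'depth', 'camera_matrix', 'xyz', 'rotation', 'state'])
[[-2.72862915e-04  9.52346226e-01  3.05019002e-01  7.86656645e+01]
 [ 9.99999930e-01  3.37396784e-04 -1.58861114e-04 -2.68003245e-01]
 [-2.54203213e-04  3.05018937e-01 -9.52346252e-01 -1.17414326e+02]
 [ 0.00000000e+00  0.00000000e+00  0.00000000e+00  1.00000000e+00]]
{'t': 0.15, 'qpos': array([ 1.35682375,  0.68978857, -0.19453837,  1.56609514,  0.15729767,
        0.90250102, -0.21508635]), 'dq': array([ 0.00192952, -0.00149111, -0.00055028, -0.00239846,  0.00052367,
        0.00052629,  0.0002715 ]), 'tau': array([-2.16120825e-03, -5.39937115e+01, -1.26844436e+00, -1.58717805e+01,
        9.31058050e-03,  6.42689673e-03,  3.60285753e-06]), 'tcp_pos': array([ 153.1396253 , -605.47817936,  255.67290555]), 'eef_rot': array([[ 9.69440269e-01,  2.45327079e-01, -4.35155986e-04],
       [ 2.45327447e-01, -9.69439357e-01,  1.33293494e-03],
       [-9.48523040e-05, -1.39895651e-03, -9.99999017e-01]]), 'contact_force': array([-0.07209262, -0.04499042,  0.14986709]), 'wrist_torque': array([ 0.02186916, -0.04311357, -0.0287038 ]), 'grip_force': 0.0, 'finger_gap': 84.93021604757232} 25.0
```

View pics/top0.png

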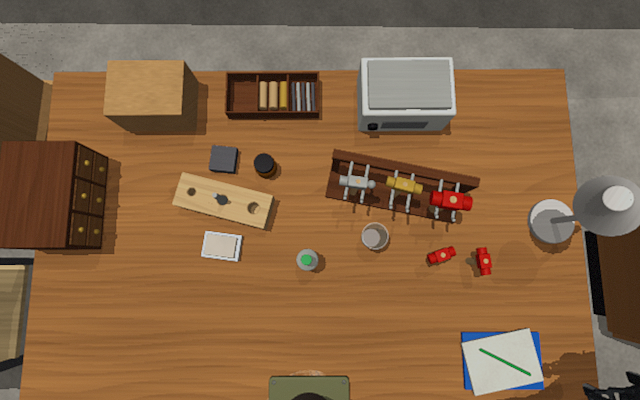

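View pics/side0.png

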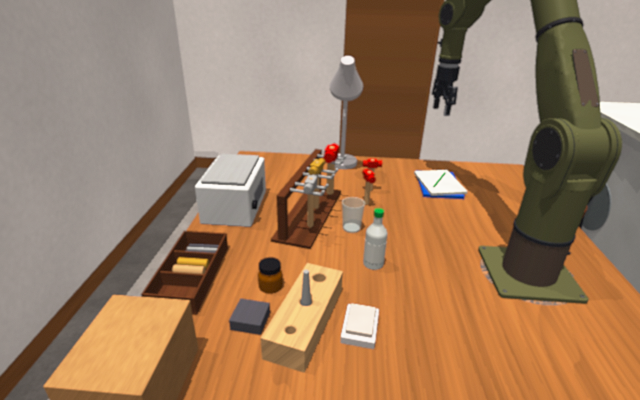

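The top view shows the stand's heads: steel (357,182), brass (404,184), red mallet (452,200). The block runs from (180,190) to (268,215), with the narrow hole at (191,191) and the wide one at (253,208). There are three mallet candidates in the top view: (452,200), (441,256) and (484,261). The first is on a fork and largest, so it fits. I'll measure them and confirm in a crop.

```bash
python3 - <<'E'
from h import *
c=load('top0'); P=cloud(c); hsv=cv2.cvtColor(c['pixels'],cv2.COLOR_RGB2HSV)
h,s,v=[hsv[...,i].astype(int) for i in range(3)]
red=((h<5)|(h>175))&(s>180)&(v>90)
br=(h>18)&(h<30)&(s>120)&(v>90); win=np.zeros((400,640),bool); win[165:205,380:430]=1
for n,m in(('red',red),('brass',br&win)):
    k,l,st,ce=cv2.connectedComponentsWithStats(m.astype(np.uint8))
    for i in range(1,k):
        if st[i,4]<40: continue
        q=P[l==i]; q=q[np.isfinite(q).all(1)]
        ztop=np.percentile(q[:,2],90); vv,uu=np.where(l==i)
        r=cv2.minAreaRect(np.c_[uu,vv].astype(np.float32))
        w=onz(c,*[np.array(x) for x in cv2.boxPoints(r).T],ztop-10)
        print(n,st[i,4],ce[i].round(),'ztop',ztop.round(1),'ctr',w.mean(0).round(1),'sides',np.linalg.norm(w[1]-w[0]).round(),np.linalg.norm(w[2]-w[1]).round(), 'dirs',np.arctan2(*(w[1]-w[0])[[1,0]]).round(3))
for u,v_ in((191,191),(253,208)): print(onz(c,np.array(u),np.array(v_),60).round(1))
# side-view triangulation of heads
s2=load('side0')
def tri(a,ua,b,ub):
    p,d=ray(a,*map(np.array,ua));q,e=ray(b,*map(np.array,ub))
    t=np.linalg.lstsq(np.c_[d,-e],q-p,rcond=None)[0];A=p+d*t[0];B=q+e*t[1];return ((A+B)/2).round(1),np.linalg.norm(A-B).round(1)
print('mallet',tri(c,(452,200),s2,(332,153)),'brass',tri(c,(404,184),s2,(318,167)),'h0',tri(c,(191,191),s2,(291,330)),'h2',tri(c,(253,208),s2,(320,278)))
cv2.imwrite('pics/crop1.png',cv2.resize(c['pixels'][140:290,320:520,::-1],(800,600),interpolation=cv2.INTER_CUBIC))
E
```

```text
red 560 [451. 200.] ztop 194.6 ctr [ 536.2 -334.3  184.6] sides 39.0 92.0 dirs -0.211
red 254 [441. 255.] ztop 119.3 ctr [ 410.4 -326.6  109.3] sides 68.0 26.0 dirs -1.26
red 251 [484. 261.] ztop 118.9 ctr [ 395.7 -430.3  108.9] sides 29.0 65.0 dirs -1.393
brass 384 [404. 184.] ztop 186.5 ctr [ 574.2 -227.9  176.5] sides 29.0 86.0 dirs -0.27
[580.1 310.2  60. ]
[534.1 145.4  60. ]
mallet (array([ 534.5, -339.1,  171.6]), np.float64(3.4)) brass (array([ 572.1, -228.6,  169.8]), np.float64(6.1)) h0 (array([578.7, 310. ,  60.5]), np.float64(2.6)) h2 (array([533.5, 145.6,  58.8]), np.float64(1.4))
```

View pics/crop1.png

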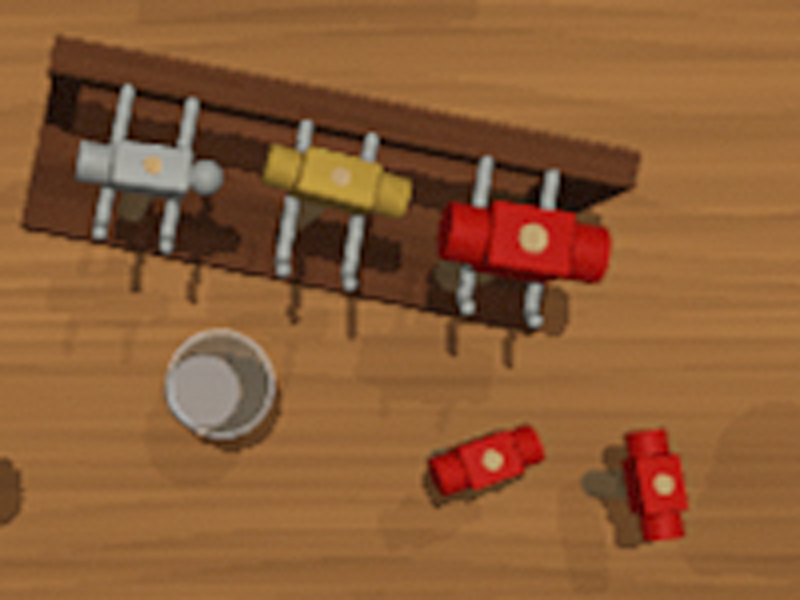

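The crop confirms it: the large red mallet is on the right-hand fork at crop (532,237) with a 92 mm head. The two small red ones at crop (490,460) and (660,485) have 65–68 mm heads and are the look-alikes. Moving over the mallet.

```bash
python3 -m pendant '[[[0.18,0.13,0.04,0,0,0.055],[0.18,0.13,0.04,0,0,0.055],[0.18,0.13,0.04,0,0,0.055],[0.18,0.13,0.04,0,0,0.055],[0.18,0.13,0.04,0,0,0.055],[0.18,0.13,0.04,0,0,0.055],[0.18,0.13,0.04,0,0,0.055],[0.18,0.13,0.04,0,0,0.055],[0.18,0.13,0.04,0,0,0.055],[0.18,0.13,0.04,0,0,0.055],[0.18,0.13,0.04,0,0,0.055],[0.18,0.13,0.04,0,0,0.055]]]' 1 30
python3 -m pendant '[[[0.15,0.1,0.02,0,0,0.03],[0.15,0.1,0,0,0,0],[0.1,0.05,0,0,0,0],[0,0,0,0,0,0],[0,0,0,0,0,0],[0,0,0,0,0,0]]]'
python3 - <<'E'
from h import *
c=grab('wrist','w1'); print(c['state']['tcp_pos'],c['state']['eef_rot'].round(3).tolist(),c['state']['qpos'].round(2))
E
```

```text
t: 1.15
tcp_pos: [478.2, -370.8, 328.4]
eef_rot: [[0.278, 0.96, -0.001], [0.96, -0.278, 0.0], [-0.0, -0.001, -1.0]]
contact_force: [0.9, -0.4, 0.7]
finger_gap: 85.0
grip_force: 0.0
t: 1.65
tcp_pos: [536.2, -335.4, 330.8]
eef_rot: [[0.238, 0.971, -0.002], [0.971, -0.238, -0.001], [-0.001, -0.002, -1.0]]
contact_force: [0.1, -0.8, 0.3]
finger_gap: 85.5
grip_force: 0.0
[ 536.18771989 -335.41164856  330.84625428] [[0.238, 0.971, -0.002], [0.971, -0.238, -0.001], [-0.001, -0.002, -1.0]] [ 0.75  0.66 -0.49  1.43  0.32  1.13 -0.04]
```

View pics/w1.png

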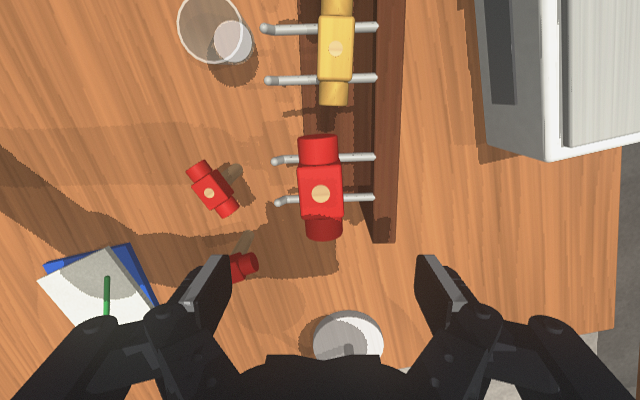

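The wrist view shows the mallet's head centred at (320,190) with its light handle-end disc at (320,193), and the brass head at (336,45) with its disc at (336,48). Next I'll get the disc centres from both views and the heading from the head's outline.

```bash
cat >> h.py <<'E'
def tri(a,ua,b,ub):
    p,d=ray(a,*map(np.array,ua));q,e=ray(b,*map(np.array,ub))
    t=np.linalg.lstsq(np.c_[d,-e],q-p,rcond=None)[0];A=p+d*t[0];B=q+e*t[1];return ((A+B)/2).round(1),np.linalg.norm(A-B).round(1)
def disc(c,u0,v0,r,kind):
    hsv=cv2.cvtColor(c['pixels'],cv2.COLOR_RGB2HSV).astype(int);h,s,v=hsv[...,0],hsv[...,1],hsv[...,2]
    m=(s<150)&(v>120); V,U=np.mgrid[:400,:640]; m&=(np.hypot(U-u0,V-v0)<r)
    if kind=='brass': m=(s<120)&(v>120)&(np.hypot(U-u0,V-v0)<r)
    return U[m].mean(),V[m].mean(),m.sum()
E
python3 - <<'E'
from h import *
w=load('w1');t=load('top0')
P=cloud(w);Q=cloud(t)
for n,a,b,ra,rb,z in(('mallet',(320,193),(453,199.2),14,6,193),('brass',(336,48),(405,184),12,5,185)):
    A=disc(w,*a,ra,n);B=disc(t,*b,rb,n);print(n,A,B,tri(w,A[:2],t,B[:2]),'wrist on z',onz(w,*map(np.array,A[:2]),z).round(1),'depth',P[int(A[1]),int(A[0])].round(1),Q[int(B[1]),int(B[0])].round(1))
# outline of head tops: use depth points near top
hsv=cv2.cvtColor(w['pixels'],cv2.COLOR_RGB2HSV);
for n,m in(('mallet',((hsv[...,0]<6)|(hsv[...,0]>174))&(hsv[...,1]>150)),('brass',(hsv[...,0]>18)&(hsv[...,0]<32)&(hsv[...,1]>90)&(np.mgrid[:400,:640][1]>315))):
    zt=P[...,2]; m=m&(zt>150)&(zt<210); q=P[m]; top=q[q[:,2]>np.percentile(q[:,2],60)-3][:,:2].astype(np.float32)
    r=cv2.minAreaRect(q[:,:2].astype(np.float32)); print(n,m.sum(),r,'top',cv2.minAreaRect(top),np.percentile(q[:,2],[10,50,95]).round(1))
E
```

```text
mallet (np.float64(320.31558935361215), np.float64(193.32699619771864), np.int64(263)) (np.float64(452.925), np.float64(198.95), np.int64(40)) (array([ 534.8, -333.8,  197. ]), np.float64(1.6)) wrist on z [ 534.3 -335.8  193. ] depth [ 534.1 -335.4  193.4] [ 537.4 -331.6  195. ]
brass (np.float64(335.25698324022346), np.float64(48.14525139664804), np.int64(179)) (np.float64(404.61538461538464), np.float64(183.6153846153846), np.int64(13)) (array([ 573.4, -228.2,  180.5]), np.float64(1.6)) wrist on z [ 572.4 -229.   185. ] depth [ 572.2 -228.9  185. ] [ 574.2 -225.1  187.4]
mallet 4061 ((534.4376220703125, -335.31951904296875), (91.3816146850586, 37.68135452270508), 79.81181335449219) top ((534.4208374023438, -335.4128112792969), (91.19202423095703, 37.68135452270508), 79.81181335449219) [184.2 191.5 193.6]
brass 3188 ((560.939453125, -269.756591796875), (155.56292724609375, 27.341379165649414), 74.3736343383789) top ((560.5900268554688, -271.00579833984375), (152.96856689453125, 27.341379165649414), 74.3736343383789) [179.7 184.3 186.1]
```

```bash
python3 -m pendant '[[[-0.012,0,-0.1,0,0,0.04],[0,0,-0.1,0,0,0],[0,0,-0.1,0,0,0],[0,0,-0.1,0,0,0],[0,0,-0.1,0,0,0],[0,0,-0.1,0,0,0],[0,0,-0.1,0,0,0],[0,0,-0.1,0,0,0],[0,0,-0.1,0,0,0],[0,0,-0.07,0,0,0],[0,0,0,0,0,0],[0,0,0,0,0,0]]]' 0.72 60
python3 - <<'E'
from h import *
c=grab('wrist','w2')
A=disc(c,320,190,400,'x')
h=cv2.cvtColor(c['pixels'],cv2.COLOR_RGB2HSV); m=((h[...,0]<6)|(h[...,0]>174))&(h[...,1]>150); P=cloud(c); m&=(P[...,2]>155)&(P[...,2]<205)
q=P[m]; print(m.sum(),cv2.minAreaRect(q[:,:2].astype(np.float32)),np.percentile(q[:,2],[50,95]))
print(c['state']['tcp_pos'],c['state']['eef_rot'][:,1])
E
```

```text
t: 2.7
tcp_pos: [534.8, -335.1, 185.7]
eef_rot: [[0.177, 0.984, -0.001], [0.984, -0.177, -0.0], [-0.0, -0.001, -1.0]]
contact_force: [-0.2, 1.0, 0.0]
finger_gap: 61.5
grip_force: 0.0
14717 ((534.6766357421875, -334.8062744140625), (91.18252563476562, 37.72172927856445), 80.06238555908203) [191.75674452 193.49929781]
[ 534.78811249 -335.09924252  185.6748723 ] [ 9.84294878e-01 -1.76529897e-01 -8.88561825e-04]
```

View pics/w2.png

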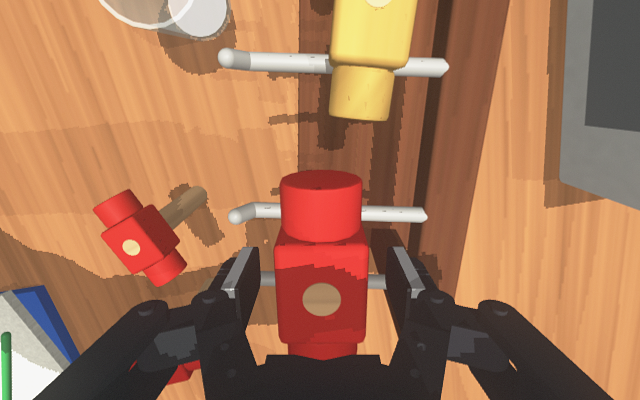

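The mallet's head is centred between the pads, with the disc at (321,299) and pads at 245 and 400. Closing and lifting.

```bash
python3 -m pendant '[[[0,0,0,0,0,0],[0,0,0,0,0,0],[0,0,0,0,0,0],[0,0,0,0,0,0],[0,0,0,0,0,0],[0,0,0,0,0,0],[0,0,0.02,0,0,0],[0,0,0.03,0,0,0],[0,0,0.05,0,0,0],[0,0,0.1,0,0,0],[0,0,0.1,0,0,0],[0,0,0.1,0,0,0]]]' 0 60
python3 -m pendant '[[[0,0,0.15,0,0,0],[0,0,0.15,0,0,0],[0,0,0.15,0,0,0],[0,0,0.15,0,0,0],[0,0,0.15,0,0,0],[0,0,0.1,0,0,0],[0,0,0.05,0,0,0],[0,0,0,0,0,0],[0,0,0,0,0,0]]]'
```

```text
t: 3.75
tcp_pos: [535.4, -334.2, 246.5]
eef_rot: [[0.175, 0.985, -0.0], [0.985, -0.175, 0.001], [0.0, -0.001, -1.0]]
contact_force: [-0.0, -0.5, -2.5]
finger_gap: 37.4
grip_force: 60.3
t: 4.5
tcp_pos: [535.2, -334.3, 380.3]
eef_rot: [[0.175, 0.985, -0.001], [0.985, -0.175, 0.0], [0.0, -0.001, -1.0]]
contact_force: [-1.0, -0.1, -3.9]
finger_gap: 37.2
grip_force: 60.4
```

```bash
python3 -m pendant '[[[0,0.1,0,0,0,0],[0,0.2,0,0,0,0],[0,0.2,0,0,0,0],[0,0.2,0,0,0,0],[0,0.2,0,0,0,0],[-0.01,0.2,0,0,0,0],[-0.02,0.2,0,0,0,0],[-0.02,0.2,0,0,0,0],[-0.02,0.2,0,0,0,0],[-0.02,0.2,0,0,0,0],[-0.02,0.2,0,0,0,0],[0,0.2,0,0,0,0]]]'
python3 -m pendant '[[[0,0.2,0,0,0,0],[0,0.1,0,0,0,0],[0,0,0,0,0,0],[0,0,0,0,0,0],[0,0,0,0,0,0],[0,0,0,0,0,0]]]'
python3 - <<'E'
from h import *
c=grab('wrist','w3'); print(c['state']['tcp_pos'],c['state']['eef_rot'].round(4).tolist())
E
```

```text
t: 5.5
tcp_pos: [517.3, 11.5, 379.4]
eef_rot: [[0.175, 0.985, -0.004], [0.985, -0.175, -0.001], [-0.001, -0.003, -1.0]]
contact_force: [0.1, -0.2, -3.0]
finger_gap: 37.1
grip_force: 60.6
t: 6.0
tcp_pos: [518.8, 53.8, 380.0]
eef_rot: [[0.178, 0.984, -0.002], [0.984, -0.178, -0.001], [-0.002, -0.001, -1.0]]
contact_force: [-0.3, 0.0, -2.6]
finger_gap: 37.2
grip_force: 60.5
[518.82461434  53.78003184 380.01441015] [[0.1779, 0.9841, -0.0016], [0.9841, -0.1779, -0.0013], [-0.0015, -0.0013, -1.0]]
```

View pics/w3.png

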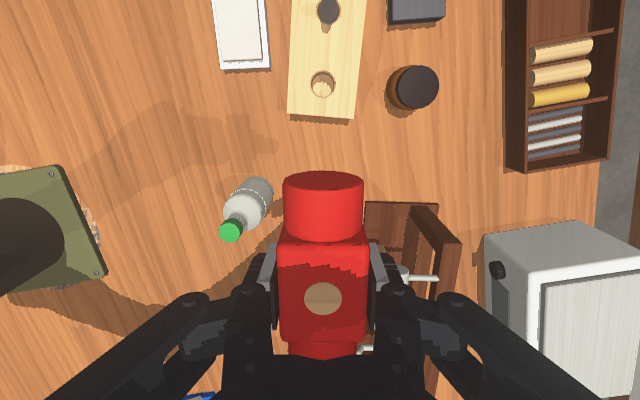

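The wide hole is at (322,84) and the mandrel at (328,10). The held mallet's disc is at (322,298). Fitting the rim circle.

```bash
cat >> h.py <<'E'
def hole(c,guess,R,zs=(60,)):
    P=cloud(c); top=(np.abs(P[...,2]-60)<4).astype(np.uint8)
    near=np.hypot(P[...,0]-guess[0],P[...,1]-guess[1])<38
    print('block top z',np.median(P[...,2][near&(top>0)]).round(2))
    # enclosed low region, by ray on z=60
    V,U=np.mgrid[:400,:640]; X=onz(c,U,V,np.median(P[...,2][near&(top>0)]))
    m=((top==0)&(np.hypot(X[...,0]-guess[0],X[...,1]-guess[1])<26)).astype(np.uint8)
    k,l,st,ce=cv2.connectedComponentsWithStats(m); i=1+np.argmax(st[1:,4]); m=(l==i).astype(np.uint8)
    ct=max(cv2.findContours(m,0,1)[0],key=len)[:,0]
    w=X[ct[:,1],ct[:,0]][:,:2]; (x,y),r=cv2.minEnclosingCircle(w.astype(np.float32))
    A=np.c_[2*w,np.ones(len(w))]; s=np.linalg.lstsq(A,(w**2).sum(1),rcond=None)[0]
    print('enc',round(x,1),round(y,1),round(r,1),'fit',s[:2].round(1),np.sqrt(s[2]+s[0]**2+s[1]**2).round(1),'px',ce[i].round(1)); return s[:2]
def head(c,kind,zlo,zhi):
    h=cv2.cvtColor(c['pixels'],cv2.COLOR_RGB2HSV);P=cloud(c)
    m=((h[...,0]<6)|(h[...,0]>174))&(h[...,1]>150) if kind=='mallet' else (h[...,0]>18)&(h[...,0]<32)&(h[...,1]>90)
    V,U=np.mgrid[:400,:640]; m&=(P[...,2]>zlo)&(P[...,2]<zhi)
    return P,m
E
python3 - <<'E'
from h import *
c=load('w3'); hole(c,(534,145),15.5)
t=load('top0'); hole(t,(534,145),15.5); hole(t,(580,310),11)
s=c['state'];A=disc(c,322,298,16,'x');print(A); P,m=head(c,'mallet',340,420)
p=s['tcp_pos'];R=s['eef_rot']
v,u=int(A[1]),int(A[0]); T=P[v-12:v+13,u-25:u+26].reshape(-1,3); print('disc rel tcp (tool axes)',(R.T@(P[v,u]-p)).round(1))
G=np.c_[T[:,:2]-T[:,:2].mean(0),np.ones(len(T))]; print('slope',np.linalg.lstsq(G,T[:,2],rcond=None)[0])
q=P[m]; q=q[np.linalg.norm(q[:,:2]-p[:2],axis=1)<70]; print('head rect',cv2.minAreaRect(q[:,:2].astype(np.float32)))
E
```

```text
block top z 59.86
enc 534.8 143.5 15.7 fit [534.5 143.3] 14.8 px [322.2  84.2]
block top z 60.33
enc 537.8 146.3 17.0 fit [536.2 145.6] 14.2 px [252.9 207.3]
block top z 60.75
enc 578.6 309.9 10.6 fit [579.1 309.8] 9.2 px [191.1 191.3]
(np.float64(322.0), np.float64(298.0), np.int64(793))
disc rel tcp (tool axes) [-1.   0.2 -6.1]
slope [7.66757357e-02 4.08371359e-01 3.86192229e+02]
head rect ((519.3482055664062, 54.36488342285156), (89.12244415283203, 37.93473815917969), 79.568115234375)
```

```bash
python3 - <<'E'
from h import *
for tag,v,u in(('w2',299,321),('w3',298,322)):
    c=load(tag);P=cloud(c);s=c['state'];R=s['eef_rot'];L=(P-s['tcp_pos'])@R
    print(tag,[L[r,u].round(1).tolist() for r in range(200,340,10)])
    # disc: by Lab difference from red
    lab=cv2.cvtColor(c['pixels'],cv2.COLOR_RGB2LAB)[...,1].astype(int); V,U=np.mgrid[:400,:640]
    m=(np.hypot(U-u,V-v)<25)&(lab<150); print(U[m].mean(),V[m].mean(),m.sum())
    # front (far) outline of head silhouette row
    h=cv2.cvtColor(c['pixels'],cv2.COLOR_RGB2HSV); mm=((h[...,0]<6)|(h[...,0]>174))&(h[...,1]>150)&(np.abs(U-u)<60)&(V>150); print('top row',V[mm].min(),'cols@200',U[200][mm[200]].min(),U[200][mm[200]].max(),'cols@255',U[255][mm[255]].min(),U[255][mm[255]].max())
s=grab('side','s1')
cv2.imwrite('pics/s1c.png',cv2.resize(s['pixels'][90:240,240:440,::-1],(800,600),interpolation=cv2.INTER_CUBIC))
E
```

```text
w2 [[41.5, -0.2, -6.5], [37.2, -0.2, -5.3], [32.8, -0.2, -4.6], [29.2, -0.2, -5.9], [25.1, -0.2, -6.0], [21.2, -0.2, -6.9], [17.4, -0.2, -7.7], [12.4, -0.2, -6.8], [7.7, -0.2, -6.6], [4.0, -0.2, -7.9], [-0.9, -0.2, -7.6], [-6.4, -0.2, -6.8], [-11.5, -0.2, -6.6], [-16.3, -0.3, -6.9]]
321.24426719840477 298.93419740777665 1003
top row 170 cols@200 281 361 cols@255 274 368
w3 [[40.8, 0.2, -4.3], [36.5, 0.2, -3.4], [32.7, 0.2, -4.3], [28.5, 0.2, -4.2], [24.0, 0.2, -3.7], [20.2, 0.2, -4.9], [16.0, 0.2, -5.2], [11.3, 0.2, -4.9], [7.0, 0.2, -5.4], [3.3, 0.2, -6.9], [-1.4, 0.2, -7.0], [-7.7, 0.2, -5.0], [-11.7, 0.2, -6.3], [-17.2, 0.2, -5.9]]
322.4664634146341 298.0477642276423 984
top row 171 cols@200 283 362 cols@255 276 369
```

View pics/s1c.png

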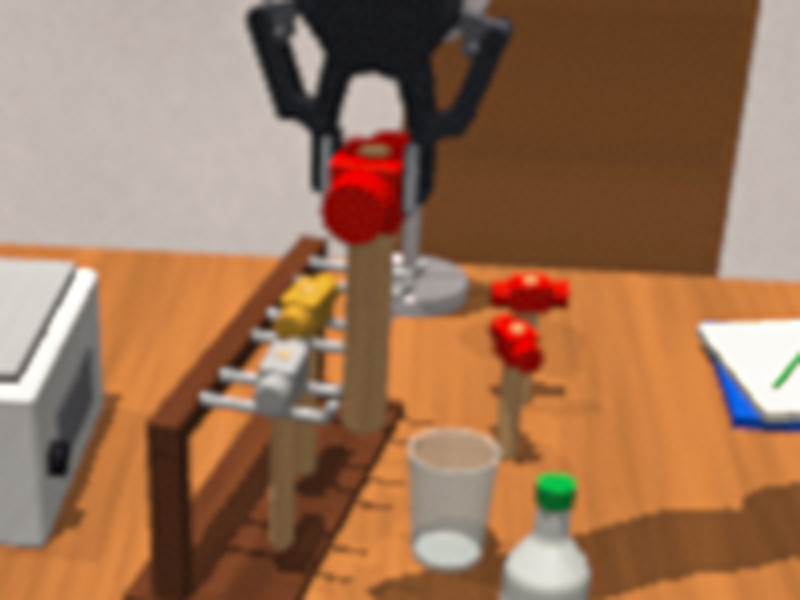

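The mallet hangs upright in the jaws: its handle is vertical from (370,240) to (362,430) in the crop. I'll go lower for a second look at the hole.

```bash
python3 -m pendant '[[[0,0,-0.1,0,0,0],[0,0,-0.15,0,0,0],[0,0,-0.15,0,0,0],[0,0,-0.15,0,0,0],[0,0,-0.15,0,0,0],[0,0,-0.12,0,0,0],[0,0,-0.08,0,0,0],[0,0,0,0,0,0],[0,0,0,0,0,0],[0,0,0,0,0,0]]]'
python3 - <<'E'
from h import *
c=grab('wrist','w4'); print(c['state']['tcp_pos'],c['state']['eef_rot'].round(4).tolist()); g=hole(c,(534.5,143.3),15.5)
s=c['state'];ax=s['tcp_pos'][:2]+s['eef_rot'][:2,:2]@[-0.6,0.2]; print('need',(g-ax)/150,(np.array([534.6,143.4])-ax)/150)
E
```

```text
t: 6.93
tcp_pos: [519.8, 55.5, 246.6]
eef_rot: [[0.176, 0.984, 0.002], [0.984, -0.176, 0.0], [0.001, 0.002, -1.0]]
contact_force: [-0.1, 0.3, -3.1]
finger_gap: 37.4
grip_force: 60.5
[519.76439857  55.46731526 246.64405574] [[0.1761, 0.9844, 0.0017], [0.9844, -0.1761, 0.0004], [0.0007, 0.0016, -1.0]]
block top z 59.83
enc 534.5 143.5 15.4 fit [534.6 143.3] 14.8 px [320.9  82.2]
need [0.09860384 0.58999339] [0.09829606 0.59039021]
```

```bash
python3 - <<'E'
from h import *
import contextlib,io
r=[];t=[];e=[]
for i in range(8):
    c=grab('wrist','tmp'); s=c['state']
    with contextlib.redirect_stdout(io.StringIO()): g=hole(c,(534.5,143.3),15.5)
    t.append(s['tcp_pos']); r.append(g-s['tcp_pos'][:2]); e.append(s['eef_rot'][:,2])
r=np.array(r);t=np.array(t);print(t.mean(0),t.std(0),r.mean(0),r.std(0),np.mean(e,0),'need units',(r.mean(0)-s['eef_rot'][:2,:2]@[-0.6,0.2])/150)
E
```

```text
[519.517679    55.59781805 246.58627155] [0.25874751 0.01384922 0.28589822] [15.11417851 87.69930563] [0.26149049 0.03475884] [ 1.67064474e-03  2.34762724e-04 -9.99998366e-01] need units [0.1001502 0.5888339]
```

```bash
python3 -m pendant '[[[0.02,0.1,0,0,0,0],[0.02,0.15,0,0,0,0],[0.02,0.15,0,0,0,0],[0.02,0.1,0,0,0,0],[0.02,0.089,0,0,0,0],[0,0,-0.05,0,0,0],[0,0,-0.05,0,0,0],[0,0,-0.05,0,0,0],[0,0,0,0,0,0],[0,0,0,0,0,0],[0,0,0,0,0,0],[0,0,0,0,0,0]]]'
python3 - <<'E'
from h import *
c=grab('wrist','w5');s=c['state'];print(s['tcp_pos'])
k=grab('side','s2')
a=c['pixels'][:,:,::-1]; b=cv2.resize(k['pixels'][180:320,240:427,::-1],(534,400),interpolation=cv2.INTER_CUBIC)
cv2.imwrite('pics/m.png',cv2.resize(np.hstack([a[:,120:520],b]),(800,343)))
E
```

```text
t: 8.38
tcp_pos: [534.2, 143.4, 223.5]
eef_rot: [[0.176, 0.984, 0.0], [0.984, -0.176, -0.0], [0.0, 0.0, -1.0]]
contact_force: [0.4, -0.3, -2.6]
finger_gap: 37.1
grip_force: 60.5
[534.24079058 143.42989767 223.5242092 ]
```

View pics/m.png

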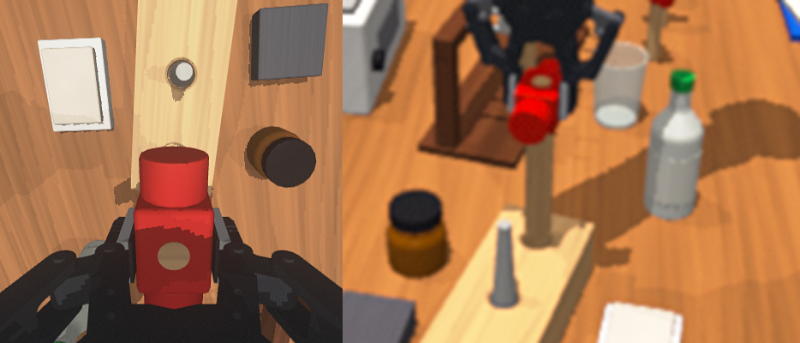

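The handle foot stands over the wide hole at (540,240) in the composite. Inserting slowly.

```bash
python3 -m pendant '[[[0,0,-0.015,0,0,0],[0,0,-0.015,0,0,0],[0,0,-0.015,0,0,0],[0,0,-0.015,0,0,0],[0,0,-0.015,0,0,0],[0,0,-0.015,0,0,0],[0,0,-0.015,0,0,0],[0,0,-0.015,0,0,0],[0,0,-0.01,0,0,0],[0,0,0,0,0,0],[0,0,0,0,0,0]]]'
```

```text
t: 9.4
tcp_pos: [534.0, 143.9, 203.7]
eef_rot: [[0.175, 0.985, -0.0], [0.985, -0.175, -0.0], [-0.0, -0.0, -1.0]]
contact_force: [0.4, 1.0, -2.9]
finger_gap: 37.0
grip_force: 60.5
```

Free (only its own weight on the wrist) with the foot about 13 mm inside. Continuing to the bottom.

```bash
python3 -m pendant '[[[0,0,-0.025,0,0,0],[0,0,-0.025,0,0,0],[0,0,-0.025,0,0,0],[0,0,-0.025,0,0,0],[0,0,-0.025,0,0,0],[0,0,-0.025,0,0,0],[0,0,-0.025,0,0,0],[0,0,-0.025,0,0,0],[0,0,-0.015,0,0,0],[0,0,-0.01,0,0,0],[0,0,0,0,0,0],[0,0,0,0,0,0]]]'
```

```text
t: 10.4
tcp_pos: [534.1, 144.0, 170.1]
eef_rot: [[0.175, 0.985, 0.0], [0.985, -0.175, 0.0], [0.0, 0.0, -1.0]]
contact_force: [-1.4, -0.4, -2.4]
finger_gap: 37.1
grip_force: 60.5
```

```bash
python3 -m pendant '[[[0,0,-0.007,0,0,0],[0,0,-0.007,0,0,0],[0,0,-0.007,0,0,0],[0,0,0,0,0,0],[0,0,0,0,0,0]]]'
```

```text
t: 10.82
tcp_pos: [534.1, 144.1, 167.1]
eef_rot: [[0.175, 0.985, 0.0], [0.985, -0.175, 0.0], [0.0, 0.0, -1.0]]
contact_force: [-0.2, -0.3, -0.9]
finger_gap: 37.2
grip_force: 60.7
```

Weight has come off the wrist, so it is at the bottom. Releasing, then rising and shifting to survey the narrow hole with the gripper empty.

```bash
python3 -m pendant '[[[0,0,0,0,0,0],[0,0,0,0,0,0],[0,0,0,0,0,0],[0,0,0,0,0,0],[0,0,0.04,0,0,0],[0,0,0.08,0,0,0],[0,0,0.12,0,0,0],[0,0,0.15,0,0,0],[0,0,0.15,0,0,0],[0,0,0.15,0,0,0],[0,0,0.1,0,0,0],[0.03,0.1,0,0,0,0]]]' 0.72
python3 -m pendant '[[[0.04,0.1,0,0,0,0],[0.04,0.1,0,0,0,0],[0.04,0.1,0,0,0,0],[0.04,0.1,0,0,0,0],[0,0,0,0,0,0],[0,0,0,0,0,0],[0,0,0,0,0,0],[0,0,0,0,0,0]]]'
python3 - <<'E'
from h import *
import contextlib,io
r=[];t=[]
for i in range(4):
    c=grab('wrist','w6'); s=c['state']
    with contextlib.redirect_stdout(io.StringIO()): g=hole(c,(578,308),11)
    t.append(s['tcp_pos']); r.append(g)
r=np.array(r);t=np.array(t);hole(c,(578,308),11);print(t.mean(0),t.std(0),r.mean(0),r.std(0))
k=grab('side','s3')
a=c['pixels'][:,:,::-1]; b=cv2.resize(k['pixels'][200:370,220:447,::-1],(534,400),interpolation=cv2.INTER_CUBIC)
cv2.imwrite('pics/m2.png',cv2.resize(np.hstack([a[:,120:520],b]),(800,343)))
E
```

```text
t: 11.82
tcp_pos: [540.0, 156.4, 289.1]
eef_rot: [[0.18, 0.984, 0.005], [0.984, -0.18, -0.001], [-0.0, 0.005, -1.0]]
contact_force: [0.3, -0.3, -0.1]
finger_gap: 61.7
grip_force: 0.0
t: 12.48
tcp_pos: [562.4, 217.4, 285.5]
eef_rot: [[0.177, 0.984, -0.0], [0.984, -0.177, -0.001], [-0.001, -0.0, -1.0]]
contact_force: [0.8, -0.8, -0.1]
finger_gap: 61.3
grip_force: 0.0
block top z 59.89
enc 578.6 307.5 10.8 fit [578.6 307.5] 10.3 px [322.2  81.5]
[562.43708487 217.63915872 285.49142982] [0.04684044 0.19374968 0.01779575] [578.55623965 307.46167151] [0.03976241 0.03474384]
```

View pics/m2.png

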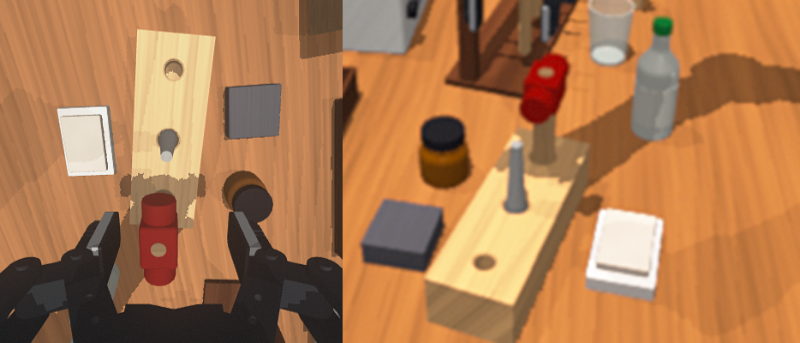

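The mallet stands fully home in the wide hole, upright and free of the jaws, with the narrow hole at (173,70) left panel. Going to the brass hammer.

```bash
python3 -m pendant '[[[0,-0.1,0.1,0,0,0],[0,-0.2,0.1,0,0,0],[0,-0.2,0.1,0,0,0],[0,-0.2,0,0,0,0],[0,-0.2,0,0,0,0],[0.01,-0.2,0,0,0,0],[0.02,-0.2,0,0,0,0],[0.02,-0.2,0,0,0,0],[0.02,-0.2,0,0,0,0],[0,-0.2,0,0,0,0],[0,-0.2,0,0,0,0],[0,-0.2,0,0,0,0]]]'
python3 -m pendant '[[[0,-0.2,0,0,0,0],[0,-0.2,0,0,0,0],[0,-0.2,0,0,0,0],[0,-0.077,0,0,0,0],[0,0,0,0,0,0],[0,0,0,0,0,0],[0,0,0,0,0,0],[0,0,0,0,0,0]]]'
python3 - <<'E'
from h import *
c=grab('wrist','w7');s=c['state']; P,m=head(c,'brass',172,195)
m&=np.hypot(P[...,0]-572,P[...,1]+229)<60
k,l,st,ce=cv2.connectedComponentsWithStats(m.astype(np.uint8));i=1+np.argmax(st[1:,4]);q=P[l==i]
print(st[i],ce[i],cv2.minAreaRect(q[:,:2].astype(np.float32)),np.percentile(q[:,2],[5,50,95]))
print(s['tcp_pos'],s['eef_rot'].round(3).tolist(),np.degrees(np.arctan2(s['eef_rot'][1,0],s['eef_rot'][0,0])))
lab=cv2.cvtColor(c['pixels'],cv2.COLOR_RGB2HSV)[...,1].astype(int);u,v=ce[i].astype(int);V,U=np.mgrid[:400,:640]
d=(lab<110)&(np.hypot(U-u,V-v)<15)&(P[...,2]>178);print('disc',d.sum(),U[d].mean(),V[d].mean(),P[d].mean(0))
E
```

```text
t: 13.73
tcp_pos: [572.7, -127.8, 330.5]
eef_rot: [[0.176, 0.984, 0.0], [0.984, -0.176, -0.0], [-0.0, 0.0, -1.0]]
contact_force: [0.7, -0.4, -0.2]
finger_gap: 61.3
grip_force: 0.0
t: 14.4
tcp_pos: [573.4, -225.0, 330.7]
eef_rot: [[0.172, 0.985, 0.0], [0.985, -0.172, 0.001], [0.001, 0.0, -1.0]]
contact_force: [-0.3, -0.5, -0.4]
finger_gap: 61.6
grip_force: 0.0
[ 305  144   35   93 2178] [322.27318641 187.62304867] ((572.4326782226562, -228.6080322265625), (83.10367584228516, 27.27237319946289), 74.57554626464844) [176.97750017 184.18307825 185.76856807]
[ 573.43279786 -225.02531493  330.6932212 ] [[0.172, 0.985, 0.0], [0.985, -0.172, 0.001], [0.001, 0.0, -1.0]] 80.10635289126756
disc 111 321.64864864864865 194.72072072072072 [ 572.36221605 -228.99223885  185.4229484 ]
```

```bash
python3 -m pendant '[[[0,0,0,0,0,-0.03],[0,0,0,0,0,-0.031],[0,0,0,0,0,0],[0,0,0,0,0,0],[0,0,0,0,0,0],[0,0,0,0,0,0]]]' 0.6
python3 - <<'E'
from h import *
for j in range(3):
    c=grab('wrist','w8');s=c['state']; P,m=head(c,'brass',172,195)
    m&=np.hypot(P[...,0]-572,P[...,1]+229)<60
    k,l,st,ce=cv2.connectedComponentsWithStats(m.astype(np.uint8));i=1+np.argmax(st[1:,4]);q=P[l==i]
    r=cv2.minAreaRect(q[:,:2].astype(np.float32));print(r,np.percentile(q[:,2],95),s['tcp_pos'],np.degrees(np.arctan2(s['eef_rot'][1,0],s['eef_rot'][0,0])))
E
```

```text
t: 14.95
tcp_pos: [573.1, -227.3, 330.5]
eef_rot: [[0.267, 0.964, 0.0], [0.964, -0.267, 0.0], [0.0, 0.0, -1.0]]
contact_force: [-0.6, -0.0, -0.5]
finger_gap: 51.3
grip_force: 0.0
((572.4030151367188, -228.2105712890625), (82.24201965332031, 26.956153869628906), 74.99662017822266) 185.80405709302215 [ 573.09770026 -227.26652595  330.47513869] 74.4895854671592
((572.309326171875, -228.51959228515625), (83.27391052246094, 26.888607025146484), 75.1745376586914) 185.76028994260773 [ 573.08241863 -227.37854747  330.43772744] 74.46548183854325
((572.308349609375, -228.51229858398438), (83.27336120605469, 26.888938903808594), 75.11003875732422) 185.8246599249072 [ 573.03430667 -227.51889481  330.40945518] 74.44308359004756
```

```bash
python3 -m pendant '[[[-0.005,-0.008,-0.1,0,0,0.006],[0,0,-0.1,0,0,0],[0,0,-0.1,0,0,0],[0,0,-0.1,0,0,0],[0,0,-0.1,0,0,0],[0,0,-0.1,0,0,0],[0,0,-0.1,0,0,0],[0,0,-0.1,0,0,0],[0,0,-0.1,0,0,0],[0,0,-0.083,0,0,0],[0,0,0,0,0,0],[0,0,0,0,0,0]]]'
python3 -m pendant '[[[0,0,0,0,0,0],[0,0,0,0,0,0],[0,0,0,0,0,0],[0,0,0,0,0,0],[0,0,0,0,0,0],[0,0,0,0,0,0],[0,0,0.02,0,0,0],[0,0,0.03,0,0,0],[0,0,0.05,0,0,0],[0,0,0.1,0,0,0],[0,0,0.1,0,0,0],[0,0,0.1,0,0,0]]]' 0 60
python3 -m pendant '[[[0,0,0.15,0,0,0],[0,0,0.15,0,0,0],[0,0,0.15,0,0,0],[0,0,0.15,0,0,0],[0,0,0.15,0,0,0],[0,0,0.1,0,0,0],[0,0,0.05,0,0,0],[0,0,0,0,0,0],[0,0,0,0,0,0]]]'
```

```text
t: 16.1
tcp_pos: [572.0, -228.8, 182.6]
eef_rot: [[0.26, 0.966, -0.001], [0.966, -0.26, 0.0], [0.0, -0.001, -1.0]]
contact_force: [0.5, 0.3, 0.7]
finger_gap: 51.5
grip_force: 0.0
t: 17.1
tcp_pos: [571.8, -228.7, 243.6]
eef_rot: [[0.26, 0.966, -0.001], [0.966, -0.26, 0.0], [0.0, -0.001, -1.0]]
contact_force: [-0.3, -0.4, -2.8]
finger_gap: 26.9
grip_force: 60.1
t: 17.85
tcp_pos: [571.8, -228.8, 377.4]
eef_rot: [[0.26, 0.966, -0.001], [0.966, -0.26, 0.0], [-0.0, -0.001, -1.0]]
contact_force: [-0.7, -0.9, -2.7]
finger_gap: 26.9
grip_force: 60.1
```

```bash
python3 -m pendant '[[[0,0.1,0,0,0,0],[0,0.2,0,0,0,0],[0,0.2,0,0,0,0],[0,0.2,0,0,0,0],[0,0.2,0,0,0,0],[-0.012,0.2,0,0,0,0],[-0.02,0.2,0,0,0,0],[-0.02,0.2,0,0,0,0],[-0.02,0.2,0,0,0,0],[-0.02,0.2,0,0,0,0],[-0.02,0.2,0,0,0,0],[0,0.2,0,0,0,0]]]'
python3 -m pendant '[[[0,0.2,0,0,0,0],[0,0.2,0,0,0,0],[0,0.2,0,0,0,0],[0,0.095,-0.05,0,0,0],[0,0,-0.1,0,0,0],[0,0,-0.1,0,0,0],[0,0,0,0,0,0],[0,0,0,0,0,0],[0,0,0,0,0,0],[0,0,0,0,0,0],[0,0,0,0,0,0],[0,0,0,0,0,0]]]'
python3 - <<'E'
from h import *
import contextlib,io
r=[];t=[]
for i in range(6):
    c=grab('wrist','w9'); s=c['state']
    with contextlib.redirect_stdout(io.StringIO()): g=hole(c,(578.5,307.5),11)
    t.append(s['tcp_pos']); r.append(g)
r=np.array(r);t=np.array(t);hole(c,(578,308),11);print(t.mean(0),t.std(0),r.mean(0),r.std(0))
R=s['eef_rot']; z=s['tcp_pos'][2]; P,m=head(c,'brass',z-12,z+15); 
# disc & head in hand
for tag in('w9',):
    h=cv2.cvtColor(c['pixels'],cv2.COLOR_RGB2HSV).astype(int); V,U=np.mgrid[:400,:640]
    L=(P-s['tcp_pos'])@R
    d=(h[...,1]<125)&(np.abs(L[...,2]+3)<8)&(np.hypot(L[...,0],L[...,1])<11); print('disc',d.sum(),U[d].mean(),V[d].mean(),L[d].mean(0))
    q=L[m&(np.abs(L[...,1])<25)&(np.abs(L[...,0])<60)]; print(cv2.minAreaRect(q[:,:2].astype(np.float32)),np.percentile(q[:,2],[5,50]))
k=grab('side','s4')
a=c['pixels'][:,:,::-1]; b=cv2.resize(k['pixels'][80:350,180:540,::-1],(533,400),interpolation=cv2.INTER_CUBIC)
cv2.imwrite('pics/m3.png',cv2.resize(np.hstack([a[:,120:520],b]),(800,343)))
E
```

```text
t: 18.85
tcp_pos: [553.4, 118.2, 376.6]
eef_rot: [[0.258, 0.966, -0.003], [0.966, -0.258, -0.001], [-0.002, -0.003, -1.0]]
contact_force: [-0.5, 0.8, -2.5]
finger_gap: 26.6
grip_force: 60.1
t: 19.85
tcp_pos: [555.7, 220.5, 341.2]
eef_rot: [[0.26, 0.966, 0.001], [0.966, -0.26, 0.001], [0.001, 0.001, -1.0]]
contact_force: [0.4, -0.0, -2.9]
finger_gap: 26.9
grip_force: 59.9
block top z 59.93
enc 578.6 307.5 10.8 fit [578.6 307.5] 10.3 px [321.9  84.4]
[555.61258616 220.40688309 340.88202236] [0.07192448 0.04206276 0.19554929] [578.53015465 307.42296139] [0.03653157 0.0769222 ]
disc 454 322.5220264317181 288.08590308370043 [ 0.2347811   0.35272462 -0.98934189]
((0.2844963073730469, 0.32720947265625), (84.03140258789062, 27.590648651123047), 0.044998496770858765) [-1.22602957  0.3096348 ]
```

View pics/m3.png

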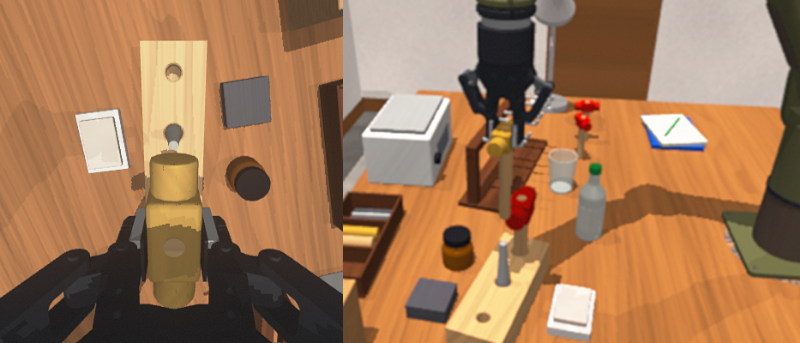

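The brass hammer hangs upright. The narrow hole is at (173,72) left panel, and the mallet stands undisturbed. Shifting over the hole and lowering to just above it.

```bash
python3 -m pendant '[[[0.03,0.11,0,0,0,0],[0.03,0.13,0,0,0,0],[0.03,0.13,0,0,0,0],[0.03,0.11,0,0,0,0],[0.03,0.099,-0.05,0,0,0],[0,0,-0.15,0,0,0],[0,0,-0.15,0,0,0],[0,0,-0.15,0,0,0],[0,0,-0.15,0,0,0],[0,0,-0.1,0,0,0],[0,0,-0.05,0,0,0],[0,0,0,0,0,0]]]'
python3 -m pendant '[[[0,0,0,0,0,0],[0,0,0,0,0,0],[0,0,0,0,0,0],[0,0,0,0,0,0],[0,0,0,0,0,0],[0,0,0,0,0,0]]]'
```

```text
t: 21.2
tcp_pos: [577.2, 306.5, 218.5]
eef_rot: [[0.26, 0.966, -0.003], [0.966, -0.26, -0.002], [-0.003, -0.002, -1.0]]
contact_force: [0.1, 0.1, -2.6]
finger_gap: 27.1
grip_force: 60.0
t: 21.7
tcp_pos: [578.2, 307.4, 221.0]
eef_rot: [[0.26, 0.966, 0.001], [0.966, -0.26, 0.0], [0.001, 0.001, -1.0]]
contact_force: [0.0, 0.6, -2.4]
finger_gap: 27.1
grip_force: 60.0
```

```bash
python3 -m pendant '[[[0,0,-0.015,0,0,0],[0,0,-0.015,0,0,0],[0,0,-0.015,0,0,0],[0,0,-0.015,0,0,0],[0,0,-0.015,0,0,0],[0,0,-0.015,0,0,0],[0,0,-0.015,0,0,0],[0,0,-0.015,0,0,0],[0,0,-0.015,0,0,0],[0,0,0,0,0,0],[0,0,0,0,0,0]]]'
```

```text
t: 22.62
tcp_pos: [577.9, 307.2, 200.1]
eef_rot: [[0.26, 0.966, -0.0], [0.966, -0.26, -0.0], [-0.0, -0.0, -1.0]]
contact_force: [-0.1, -0.2, -2.6]
finger_gap: 26.9
grip_force: 60.0
```

```bash
python3 -m pendant '[[[0,0,-0.025,0,0,0],[0,0,-0.025,0,0,0],[0,0,-0.025,0,0,0],[0,0,-0.025,0,0,0],[0,0,-0.025,0,0,0],[0,0,-0.025,0,0,0],[0,0,-0.025,0,0,0],[0,0,-0.025,0,0,0],[0,0,-0.02,0,0,0],[0,0,-0.01,0,0,0],[0,0,0,0,0,0],[0,0,0,0,0,0]]]'
python3 -m pendant '[[[0,0,-0.007,0,0,0],[0,0,-0.007,0,0,0],[0,0,0,0,0,0],[0,0,0,0,0,0]]]'
```

```text
t: 23.62
tcp_pos: [578.0, 307.3, 165.7]
eef_rot: [[0.26, 0.966, 0.0], [0.966, -0.26, 0.0], [0.0, 0.0, -1.0]]
contact_force: [-0.4, -0.5, -2.5]
finger_gap: 26.6
grip_force: 60.0
t: 23.95
tcp_pos: [578.2, 307.6, 164.3]
eef_rot: [[0.26, 0.966, 0.001], [0.966, -0.26, 0.001], [0.001, 0.001, -1.0]]
contact_force: [-0.4, 0.2, 3.1]
finger_gap: 27.1
grip_force: 60.6
```

Bottom reached, with the wrist reading 3 N upward. Releasing, rising and checking.

```bash
python3 -m pendant '[[[0,0,0,0,0,0],[0,0,0,0,0,0],[0,0,0,0,0,0],[0,0,0,0,0,0],[0,0,0.04,0,0,0],[0,0,0.08,0,0,0],[0,0,0.12,0,0,0],[0,0,0.15,0,0,0],[0,0,0.15,0,0,0],[0,0,0.15,0,0,0],[0,0,0.15,0,0,0],[0,0,0.1,0,0,0]]]' 0.6
python3 -m pendant '[[[0,-0.1,0.05,0,0,0],[0,-0.15,0,0,0,0],[0,-0.1,0,0,0,0],[0,0,0,0,0,0],[0,0,0,0,0,0],[0,0,0,0,0,0]]]'
python3 - <<'E'
from h import *
c=grab('wrist','w10');P=cloud(c)
for k,xy,zl in(('mallet',(534.5,143.5),155),('brass',(578.5,307.5),145)):
    _,m=head(c,k,zl,190); m&=np.hypot(P[...,0]-xy[0],P[...,1]-xy[1])<55; q=P[m]
    print(k,m.sum(),cv2.minAreaRect(q[:,:2].astype(np.float32)) if m.sum() else '',np.percentile(q[:,2],[50,95]) if m.sum() else '')
t0=load('top0');t1=grab('top','top1')
d=(np.abs(t0['pixels'].astype(int)-t1['pixels']).max(2)>50).astype(np.uint8)
k,l,st,ce=cv2.connectedComponentsWithStats(d);print([(ce[i].round().tolist(),int(st[i,4])) for i in range(1,k) if st[i,4]>25])
E
```

```text
t: 24.95
tcp_pos: [578.5, 308.0, 308.6]
eef_rot: [[0.26, 0.966, 0.004], [0.966, -0.26, 0.003], [0.004, 0.003, -1.0]]
contact_force: [0.1, 0.4, 0.2]
finger_gap: 51.2
grip_force: 0.0
t: 25.45
tcp_pos: [577.7, 256.2, 312.9]
eef_rot: [[0.259, 0.966, 0.001], [0.966, -0.259, 0.002], [0.002, 0.0, -1.0]]
contact_force: [-0.0, -0.1, -0.2]
finger_gap: 51.2
grip_force: 0.0
mallet 2925 ((534.1637573242188, 143.52740478515625), (92.30486297607422, 37.726078033447266), 79.31674194335938) [171.29089256 173.64215201]
brass 2370 ((578.4677124023438, 307.8396911621094), (81.82221984863281, 26.77520751953125), 75.33751678466797) [164.28966163 165.90019672]
[([100.0, 103.0], 1775), ([55.0, 102.0], 55), ([184.0, 272.0], 24433), ([35.0, 118.0], 38), ([55.0, 141.0], 175), ([65.0, 143.0], 37), ([404.0, 184.0], 376), ([248.0, 207.0], 1101), ([452.0, 202.0], 709), ([429.0, 214.0], 32), ([167.0, 279.0], 49), ([580.0, 381.0], 3051)]
```

Both are home: the head tops stand at 173 and 165 mm as expected, centred on the holes. The only changes in the top view are the arm and its shadow, the emptied forks and the filled holes.

```bash
python3 -c "
from bench import manip; print(manip.sign_off())"
```

```text
the job is handed in; nothing more can be done
None
```

The brass hammer is in the narrow end hole and the mallet is in the wide one. Both are fully home, upright and released, nothing else on the bench looked disturbed, and I handed the job in at about 25.5 s of the 64 s; no verdict was returned.

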